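# Mount the take-up reel on the bench winder

### The job

Put the empty wooden reel, upright with its wide flange down, onto the winder's spindle and turn it by feel until the hidden notches in its underside drop over the driver's lugs and it sits fully down on the driver plate. Then turn the seated reel clockwise, seen from above, until the driver comes up against its stop, and leave it there, let go. Do not disturb the mallet, jar or tray.

Things in the scene. Friction and masses are not known exactly. Their poses are not given: they have to be found in the camera images.
- reel: empty take-up reel of brown wood, 110 mm high, standing; origin at the centre of its underside, z up its axis. Flange 100 mm diameter, 18 mm thick; barrel 44 mm; 30 mm bore right through. Hidden in the underside: three notches 18 mm wide, 12 mm deep, 16 to 40 mm off the axis, 120 degrees apart, at an angle that differs every time: the reel's x and y do not tell it. About 0.3 kg
- collar (a point): middle of the reel's top collar, on its axis, 97 mm above its underside: 60 mm diameter, 26 mm high, the place to grip
- winder: fixed grey bench winder, housing 150 (x) x 140 (y) x 55 mm high; origin at its underside, under the spindle axis. Motor hump 120 mm wide and 100 mm high from 72 to 128 mm along its +x
- seat (a point): centre of the top face of the winder's driver, a turning steel plate 108 mm diameter, 67 mm above the bench. Three lugs stand on it, 10 mm wide, 12 mm long radially, 10 mm high, centred 28 mm off the axis, 120 degrees apart. A reel that only rides on the lugs stands 10 mm high; fully home its underside lies on the plate
- spindle_tip (a point): tip of the upright steel spindle in the middle of the plate, 70 mm above the plate; 24 mm diameter, tapered to 12 mm over the last 10 mm
- driver (a joint): turn of the driver (plate, lugs and spindle together), rad; grows clockwise seen from above, 0 to 1.4, where it meets its stop (a dark pointer on its rim reaches the dark post on the housing). Stiff: takes about 0.25 N m and stays where left. In the winder's axes one lug stands at an angle of minus this value
- mallet: wooden mallet lying on the bench, 190 mm long, head 60 mm diameter by 100 mm; origin on the bench under the middle, head to its +x
- jar: closed glass jar 68 mm diameter, 95 mm high, origin at the centre of its underside
- tray: shallow open cardboard tray 150 (x) x 110 (y) x 35 mm, origin at the centre of its underside
Not all that is in view belongs to the job. What is meant by the winder is not pink, and is the smaller of those in its own colour.

How it is judged:
By the outcome, as a careful person would: the job done as asked, in the order asked, and still so for the second after the job is handed in, with the robot touching nothing.
It also fails if it takes over 72 s, if anything falls off the work surface, if the arm or the gripper's body presses on something with over 40 N, if the wrist force passes 120 N, or if a joint passes its speed limit or range.

### The arm

A 6-joint arm with a two-finger parallel gripper is mounted at the origin on the work surface. World frame = base frame: x ahead of the robot, y to its left, z up, the work surface at z = 0. Lengths are in m, angles in degrees, forces in N, time in s.
With the tool pointing down it reaches from about 0.325 to 0.85 m from the base axis. Payload 15.5 kg.
Tool frame: the origin (TCP) lies midway between the tips of the shut fingers; the grasp point (between the pads) lies 19 mm behind it; z points along the fingers, y is the line along which they close (so a half turn about z gives the same grasp; the last joint's range is limited). The gripper opens to 91 mm and grips with 3 to 60 N. Pads are 32 mm wide; open, the fingers measure 118 mm over their backs; the gripper's body (76 mm by 178 mm) begins 60 mm behind the grasp point.
Start: joints at [60.705, 28.281, 77.091, -0, 74.628, -5.472], TCP at [0.252, 0.572, 0.214] pointing down, gripper open.
Joint ranges: [-166.48, 166.48], [-47.26, 123.95], [12.59, 153.08], [-70.14, 250.14], [6.76, 159.57], [-176.63, 176.63]. Speed limits (degrees/s): [108.29, 108.29, 147.25, 172.46, 172.46, 172.46].

### API

Orientations are given as a 3x3 rotation matrix whose columns are the frame's x, y, z axes.
In Python, from bench import ctrl gives the robot as it stands. The module is installed in compiled form; this text tells all that it offers. Calls block until the motion is done:
- ctrl.goto(position, orientation): joint-space move of the TCP to a pose.
- ctrl.move_l(position, vel=0.15, ori=None, contact_N=None): straight line of the TCP; ori=None keeps the orientation; vel is the mean speed in m/s. With contact_N (N) it stops when the force on the tool has changed by that much, and returns True; else False.
- ctrl.movej(angles): joint-space move.
- ctrl.command_gripper(opening): opening from 0.0 (shut) to 1.0 (fully open); the grip force is fixed at half the most; returns when the fingers have stopped.
- ctrl.sleep(seconds).
- ctrl.ik(position, orientation): joint angles nearest the present ones, or None.
- ctrl.read_camera(name): name is "scene" or "top" or "wrist"; returns the picture (384x512x3 uint8, blue, green, red); there is no depth.
- ctrl.camera_params(name): a dict with "fx", "fy", "cx", "cy" (pixels), "D" ([k1, k2, p1, p2, k3] as OpenCV has them; the pictures are not rectified), "pose" (4x4, takes a point from camera to world coordinates); the wrist camera has in their place "T_tool_cam" (4x4, takes a point from camera to tool coordinates, whose origin is the TCP and whose axes are the flange's). Camera axes: x right, y up, looking along -z (the intrinsics and any distortion apply to the point x, -y, -z); pixel columns grow to the right and rows downward; lengths in m; the calibration is good to about 2 mm. A picture is of the moment at which its call begins: read the wrist's pose just before it. camera_params takes no time and is no camera call.
A pose or a line that the arm cannot do raises ctrl.MotionError and nothing moves.
- ctrl.sign_off(): hands the job in; it is judged then, once.
Readings, each from a call of its own:
- ctrl.current_t(): time.
- ctrl.current_q(): joint angles.
- ctrl.current_dq(): joint speeds.
- ctrl.current_effort(): joint torques, N m.
- ctrl.current_tool_pos(): TCP position.
- ctrl.current_eef_rot(): TCP orientation.
- ctrl.current_contact_force(): force on the tool from outside, world axes, zero at the start.
- ctrl.current_wrist_torque(): the same for the moment, N m.
- ctrl.current_grip_width(): opening from 0.0 (shut) to 1.0 (fully open).
- ctrl.current_grasp_force(): force on a finger pad.
Only numpy, scipy, OpenCV 4.12 (cv2) and the standard library are available. Lean on these libraries where they do the work, as an engineer would, in place of code of your own. Each camera call takes 0.05 s, during which the arm holds its last target. There are 200 camera calls.

## Working session

There is one attempt and no reset: what is moved stays moved. The work goes in short steps, each a Python script; the robot and the scene stay as the last script left them, time stands still between calls to the robot, and variables do not carry over. Pictures are saved under pics/ and viewed, at most 10 in all, crops included, and the job is handed in when it is done.

```bash
mkdir -p pics
python3 - <<'E'
from bench import ctrl
import cv2, numpy as np
for n in ("scene","top"):
    im=ctrl.read_camera(n); cv2.imwrite(f"pics/{n}0.png",im)
    p=ctrl.camera_params(n); print(n,p)
print(ctrl.camera_params("wrist")); print(ctrl.current_t())
E
```

```text
scene {'fx': 477.406294218051, 'fy': 477.406294218051, 'cx': 258.66155869005456, 'cy': 199.850658797901, 'D': array([0.03674768, 0.        , 0.        , 0.        , 0.        ]), 'pose': array([[-0.6403368 , -0.39920294,  0.6562056 ,  1.2966781 ],
       [ 0.76809282, -0.33445494,  0.54605249,  0.69576328],
       [ 0.00148545,  0.85368431,  0.52078872,  0.76270341],
       [ 0.        ,  0.        ,  0.        ,  1.        ]])}
top {'fx': 482.0419484120067, 'fy': 482.0419484120067, 'cx': 247.22617513378623, 'cy': 197.2738711421243, 'D': array([-0.18641567,  0.        ,  0.        ,  0.        ,  0.        ]), 'pose': array([[ 0.0110443 ,  0.98525399, -0.17074131,  0.19566857],
       [-0.99985799,  0.00870757, -0.01442863, -0.01076653],
       [-0.01272913,  0.17087641,  0.98521024,  1.6700943 ],
       [ 0.        ,  0.        ,  0.        ,  1.        ]])}
{'fx': 270.05374779848455, 'fy': 270.05374779848455, 'cx': 253.2270088713066, 'cy': 188.94983875253445, 'D': array([-0.03454524,  0.        ,  0.        ,  0.        ,  0.        ]), 'T_tool_cam': array([[-5.27959080e-04,  9.67019054e-01,  2.54703494e-01,
         7.13755930e-02],
       [ 9.99999860e-01,  5.05801130e-04,  1.52489767e-04,
        -9.46131605e-04],
       [ 1.86311950e-05,  2.54703539e-01, -9.67019186e-01,
        -1.70833034e-01],
       [ 0.00000000e+00,  0.00000000e+00,  0.00000000e+00,
         1.00000000e+00]])}
0.1
```

View pics/scene0.png

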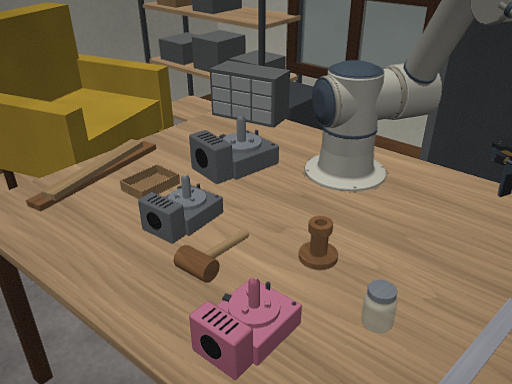

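View pics/top0.png

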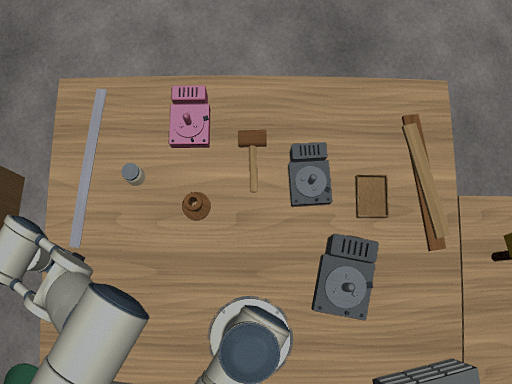

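The scene picture shows two grey winders; the smaller has its plate at about (187,198) in scene and (312,180) in top. The reel is at (318,240) scene and (196,205) top, the jar at (132,174) top and the mallet at (253,160) top. Next I cast rays for rough positions and take closer wrist views.

```bash
cat > h.py <<'E'
from bench import ctrl
import cv2, numpy as np
def cam(n):
    p=ctrl.camera_params(n)
    if n=="wrist":
        T=np.eye(4); T[:3,:3]=ctrl.current_eef_rot(); T[:3,3]=ctrl.current_tool_pos(); p["pose"]=T@p["T_tool_cam"]
    p["K"]=np.array([[p["fx"],0,p["cx"]],[0,p["fy"],p["cy"]],[0,0,1]]); return p
def ray(p,uv):
    x,y=cv2.undistortPoints(np.array([[uv]],float),p["K"],p["D"])[0,0]
    return p["pose"][:3,3], p["pose"][:3,:3]@np.array([x,-y,-1.])
def onz(p,uv,z):
    o,d=ray(p,uv); return o+d*(z-o[2])/d[2]
def proj(p,P):
    c=(np.asarray(P)-p["pose"][:3,3])@p["pose"][:3,:3]; c=c*[1,-1,-1]
    return cv2.projectPoints(c[None],np.zeros(3),np.zeros(3),p["K"],p["D"])[0].ravel()
def down(yaw): # tool x axis at yaw (deg) in world, z down
    a=np.radians(yaw); c,s=np.cos(a),np.sin(a)
    return np.array([[c,s,0],[s,-c,0],[0,0,-1.]])
E
python3 - <<'E'
from h import *
t=cam("top"); s=cam("scene")
print("plate",onz(t,(312,181),.067),onz(s,(187,198),.067))
print("tip",onz(t,(313,178),.137),onz(s,(186,178),.137))
print("reel",onz(t,(195,204),.11),onz(s,(320,223),.11), "base",onz(t,(196,206),.018))
print("jar",onz(t,(131,172),.095),"mallet",onz(t,(252,138),.03),onz(t,(254,190),.01),"tray",onz(t,(371,196),.0))
print("hump",onz(t,(292,146),.1),onz(t,(325,144),.1)); print(ctrl.current_eef_rot().round(3))
for P in [(.6,0.1,.3)]: print(ctrl.ik(P,down(0)),ctrl.ik(P,down(180)))
E
python3 -c "
import cv2
a=cv2.imread('pics/top0.png')[130:220,170:345];b=cv2.imread('pics/scene0.png')[165:275,130:345]
a=cv2.resize(a,(780,int(90*780/175)),interpolation=2)[:390];cv2.imwrite('pics/c0.png',a)"
```

```text
plate [ 0.53162347 -0.20702761  0.067     ] [ 0.54183589 -0.19458342  0.067     ]
tip [ 0.52696991 -0.2018699   0.137     ] [ 0.54749974 -0.18460023  0.137     ]
reel [0.44207047 0.18361328 0.11      ] [0.46149344 0.1949063  0.11      ] base [0.44958839 0.19137136 0.018     ]
jar [0.55229524 0.40816563 0.095     ] mallet [ 0.692917 -0.001289  0.03    ] [ 0.50944955 -0.0099075   0.01      ] tray [ 0.49357931 -0.42582873  0.        ]
hump [ 0.64483365 -0.13703748  0.1       ] [ 0.65330277 -0.24929439  0.1       ]
[[-0.915  0.404 -0.001]
 [ 0.404  0.915 -0.001]
 [ 0.    -0.001 -1.   ]]
[ 3.83935706e+00  2.30405131e+01  7.22944788e+01 -2.54444375e-14
  8.46650081e+01  9.38393571e+01] [ 3.83935706e+00  2.30405131e+01  7.22944788e+01 -2.54444375e-14
  8.46650081e+01 -8.61606429e+01]
```

```bash
python3 - <<'E'
from h import *
import pickle
d={}
for n,P,y in (("winder",(.535,-.197,.30),230),("reel",(.452,.19,.26),230)):
    ctrl.goto(P,down(y)); ctrl.sleep(.2)
    p=cam("wrist"); im=ctrl.read_camera("wrist"); d[n]=(p,im); cv2.imwrite(f"pics/w_{n}.png",im)
    print(n,ctrl.current_t(),ctrl.current_q().round(1) if hasattr(ctrl.current_q(),'round') else ctrl.current_q())
pickle.dump(d,open("d.pkl","wb"))
E
python3 -c "
import cv2,numpy as np
a=[cv2.imread('pics/w_%s.png'%n) for n in('winder','reel')]
cv2.imwrite('pics/both.png',np.hstack([i[:,56:456] for i in a]))"
```

```text
winder 3.2417 [ -26.2   19.7   77.7    0.    82.7 -166.2]
reel 4.9667 [  15.7   14.7   91.7   -0.    73.7 -124.2]
```

View pics/both.png

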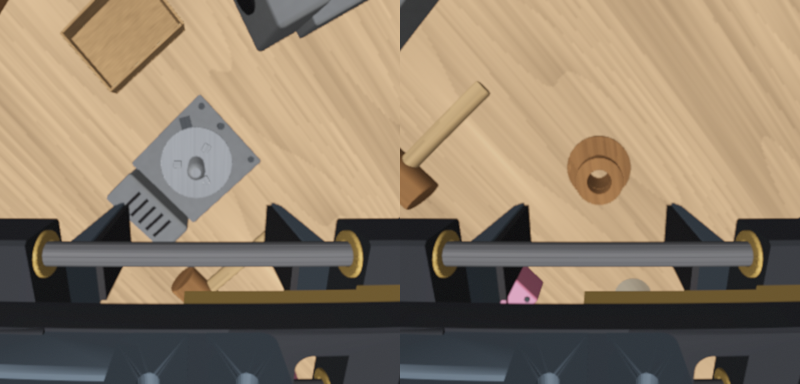

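The left half shows the winder, with its plate at wrist pixel (252,162), the hump at lower left and the pointer or post at about (243,123). The right half shows the reel, with its collar top at about (255,178) and its flange at (255,169). Next I fit these circles.

Run:
```python
from h import *
import pickle
d=pickle.load(open("d.pkl","rb"))
pw,iw=d["winder"]; pr,ir=d["reel"]
g=cv2.GaussianBlur(cv2.cvtColor(iw,6),(3,3),0); print("plate grey",g[162,230],g[180,252],"housing",g[120,260],g[200,240])
hsv=cv2.cvtColor(iw,40); 
def fit(p,c,z):  # contour pixels -> plane z -> circle
    P=np.array([onz(p,u,z)[:2] for u in c.reshape(-1,2)]); h=cv2.convexHull(P.astype(np.float32)).reshape(-1,2)
    # resample by all pts near hull
    (x,y),r=cv2.minEnclosingCircle(P.astype(np.float32))
    A=np.c_[2*h,np.ones(len(h))]; s=np.linalg.lstsq(A,(h**2).sum(1),rcond=None)[0]
    return s[:2],np.sqrt(s[2]+s[0]**2+s[1]**2),(x,y,r)
lo=(int(g[162,230])+int(g[120,260]))//2+4
m=cv2.inRange(g,lo,int(g[162,230])+12)&cv2.inRange(hsv[...,1],0,60)
m=cv2.morphologyEx(m,cv2.MORPH_OPEN,np.ones((3,3)))
cs=[c for c in cv2.findContours(m,0,1)[0] if cv2.pointPolygonTest(cv2.convexHull(c),(252,162),False)>0]
c=max(cs,key=cv2.contourArea); print("plate",lo,cv2.boundingRect(c),fit(pw,c,.067))
hr=cv2.cvtColor(ir,40); print(hr[195,255],hr[165,255],hr[120,255])
m=cv2.inRange(ir[...,2],0,180)&cv2.inRange(hr[...,1],100,255); m[210:]=0;m[:,:200]=0;m[:,300:]=0
c=max(cv2.findContours(cv2.morphologyEx(m,cv2.MORPH_OPEN,np.ones((3,3))),0,1)[0],key=cv2.contourArea); print("reel",cv2.boundingRect(c),fit(pr,c,.018))
print("collar",onz(pr,(255,178),.11),"tip",onz(pw,(252,176),.137))
z=cv2.resize(iw[90:240,150:330],None,fx=4,fy=4,interpolation=2)[:,:]
z=z[:590]; z2=cv2.resize(ir[130:210,205:305],None,fx=4,fy=4,interpolation=2)
cv2.imwrite("pics/z.png",z); cv2.imwrite("pics/z2.png",z2)
```

```text
plate grey 158 143 housing 131 136
plate 148 (216, 127, 72, 71) (array([ 0.53349746, -0.20295361]), np.float64(0.05373809186951142), (0.5333532691001892, -0.20308193564414978, 0.054146602749824524))
[ 15 134 170] [ 15 134 168] [ 17  85 196]
reel (223, 136, 64, 69) (array([0.45505398, 0.19541133]), np.float64(0.05150343626487669), (0.4561348259449005, 0.1957646757364273, 0.054373398423194885))
collar [0.45011982 0.18908189 0.11      ] tip [ 0.53579736 -0.19912482  0.137     ]
```

View pics/z.png

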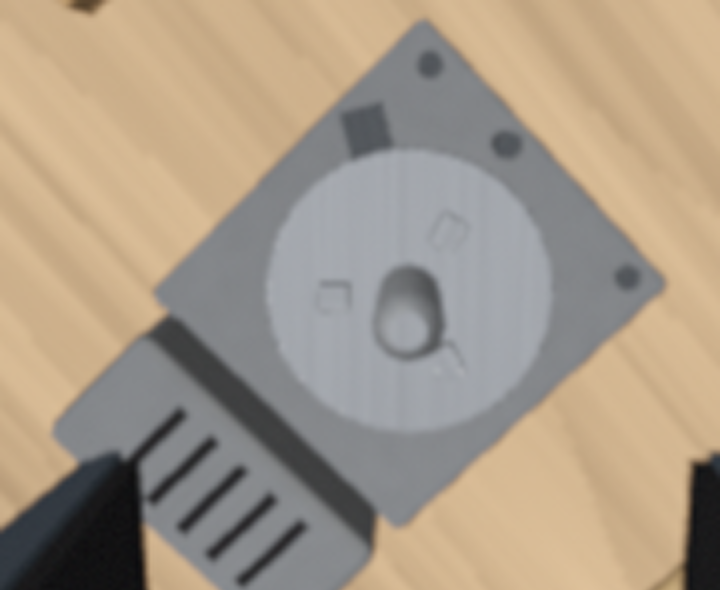

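View pics/z2.png

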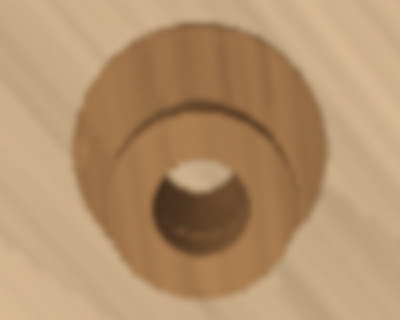

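The winder crop shows lugs at zoomed (449,231), (333,297), (447,360), the plate centre at (409,290), a dark block at (367,130) and holes on the far side. The reel crop shows the collar centre at (201,205) and the flange centre at (200,150).

Run:
```python
from h import *
import pickle
d=pickle.load(open("d.pkl","rb"))
pw,iw=d["winder"]; pr,ir=d["reel"]
f=lambda X,Y:(150+(X-1.5)/4,90+(Y-1.5)/4); e=lambda X,Y:(205+(X-1.5)/4,130+(Y-1.5)/4)
print("collar",onz(pr,e(201,204),.11),onz(pr,e(201,207),.11),"flange",onz(pr,e(200,150),.018))
print("collar radii",np.linalg.norm(onz(pr,e(106,204),.11)-onz(pr,e(297,204),.11)))
print("flange dia",np.linalg.norm(onz(pr,e(72,150),.018)-onz(pr,e(327,150),.018)))
print("tip",onz(pw,f(406,323),.137),"plate",onz(pw,f(409,290),.067))
c=np.array([.5335,-.203])
a=onz(pw,f(160,291),.055);b=onz(pw,f(424,20),.055);b2=onz(pw,f(664,284),.055)
print("housing side",np.degrees(np.arctan2(*(a-b)[:2][::-1])),np.linalg.norm(b-b2),np.degrees(np.arctan2(*(b-b2)[:2][::-1]))-90)
for l in((449,231),(333,297),(447,360)):
    P=onz(pw,f(*l),.077)[:2]-c; print("lug",np.linalg.norm(P),np.degrees(np.arctan2(P[1],P[0])))
for l in((367,130),(507,144),(430,64),(627,277)):
    P=onz(pw,f(*l),.06)[:2]-c; print("dark",np.linalg.norm(P),np.degrees(np.arctan2(P[1],P[0])))
# triangulate from top cam too
```

```text
collar [0.45234082 0.19149168 0.11      ] [0.45294411 0.19221047 0.11      ] flange [0.45208598 0.19143488 0.018     ]
collar radii 0.05821261265500074
flange dia 0.09875219600189052
tip [ 0.53199486 -0.20535243  0.137     ] plate [ 0.53200632 -0.20438038  0.067     ]
housing side 4.31730271132311 0.13486539520468552 -176.17875001882487
lug 0.029239941313084265 -160.49298907245642
lug 0.027698525490187136 -42.12796924438192
lug 0.02696308044445821 82.45416482617505
dark 0.06251202789996683 -115.88964702257451
dark 0.06658123827818863 -163.41376431728597
dark 0.08448327346614984 -135.4261385802663
dark 0.08387678747201185 144.07754246176134
```

Run:
```python
from h import *
R=(.4525,.1917)
ctrl.goto((*R,.16),down(140)); print(ctrl.move_l((*R,.078),vel=.1,contact_N=15))
ctrl.command_gripper(.5); print(ctrl.current_grip_width()*91,ctrl.current_grasp_force())
ctrl.command_gripper(1.0)
ctrl.move_l((*R,.125),vel=.15); ctrl.goto((*R,.125),down(230)); ctrl.move_l((*R,.078),vel=.1)
ctrl.command_gripper(.5); print(ctrl.current_grip_width()*91,ctrl.current_grasp_force())
ctrl.move_l((*R,.26),vel=.2); print(ctrl.current_contact_force(),ctrl.current_grip_width()*91)
W=(.5327,-.2042)
ctrl.goto((*W,.26),down(230)); ctrl.sleep(.2)
print(ctrl.current_contact_force(),ctrl.current_t())
cv2.imwrite("pics/w2.png",ctrl.read_camera("wrist")); s=ctrl.read_camera("scene");cv2.imwrite("pics/s2.png",cv2.resize(s[110:260,110:290],None,fx=4,fy=4,interpolation=2)[:600])
```

```text
False
59.69611922094447 30.00037888996303
59.74931860465934 30.000638589262962
[ 0.21486118  0.80426162 -1.69133992] 58.72018022712336
[ 0.46314425 -0.1499183  -1.49932924] 14.525
```

View pics/s2.png

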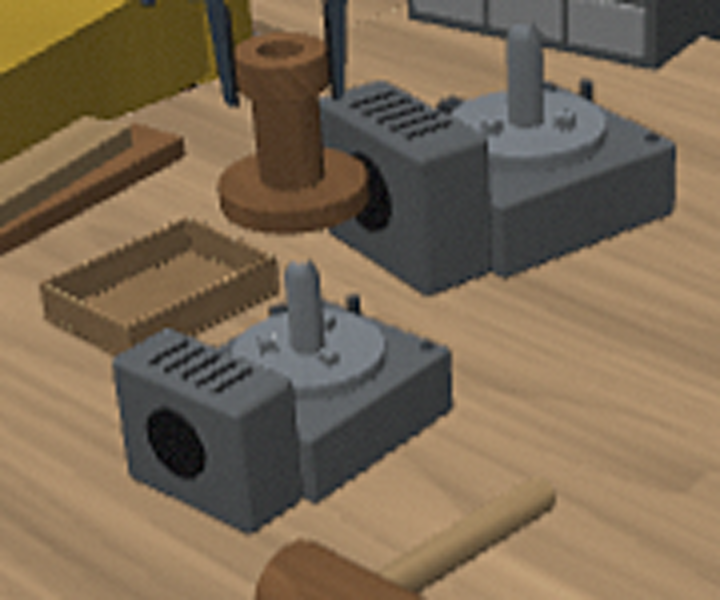

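The reel hangs upright above the small winder, with its collar top at zoom (282,48) and the spindle tip at zoom (302,263). I compare both residuals in this same view, then lower.

Run:
```python
from h import *
s=cam("scene"); f=lambda X,Y:np.array((110+(X-1.5)/4,110+(Y-1.5)/4)); T=ctrl.current_tool_pos(); print(T)
print("tip res",f(302,262)-proj(s,(.5327,-.2042,.137)),"shaft base mid",f(306,350)-proj(s,(.5327,-.2042,.067)))
print("collar res",f(282,48)-proj(s,(T[0],T[1],T[2]+.032)),"flange",f(293.5,188)-proj(s,(T[0],T[1],T[2]-.06)))
a=proj(s,(.5327,-.2042,.137))
for dv in((.01,0,0),(0,.01,0)): print(proj(s,np.array((.5327,-.2042,.137))+dv)-a)
```

```text
[ 0.53285221 -0.20362093  0.26008863]
tip res [0.02526218 1.30465955] shaft base mid [-0.92793068  1.52969582]
collar res [-0.29340329  0.62239468] flange [-0.33824963  3.42069721]
[-2.70427515  1.32244599]
[2.49405867 1.110553  ]
```

Run:
```python
from h import *
W=(.5327,-.2042); T=ctrl.current_tool_pos
def st(*a): print(*a,np.round(T(),4),np.round(ctrl.current_contact_force(),1),np.round(ctrl.current_wrist_torque(),2),round(ctrl.current_t(),2))
c=ctrl.move_l((*W,.162),vel=.08,contact_N=8); st("low",c)
if not c:
    c=ctrl.move_l((*W,.140),vel=.03,contact_N=6); st("touch",c)
```

```text
low False [ 0.533  -0.2044  0.1625] [ 0.7 -0.9 -2.4] [0.09 0.09 0.02] 16.0
touch True [ 0.533  -0.2042  0.1546] [-2.2  0.8  9.8] [0.34 0.36 0.17] 16.41
```

It rides on the lugs at TCP z 0.1546, where 0.155 was expected. Now I search clockwise in small steps.

```bash
cat >> h.py <<'E'
W=(.5327,-.2042); T=ctrl.current_tool_pos
def st(*a): print(*a,np.round(T(),4),np.round(ctrl.current_contact_force(),1),np.round(ctrl.current_wrist_torque(),2),round(ctrl.current_t(),2))
E
python3 - <<'E'
from h import *
y=230
while y>105:
    y-=5
    ctrl.move_l((*W,.1565),vel=.02,ori=down(y))
    c=ctrl.move_l((*W,.1455),vel=.03,contact_N=6); z=T()[2]
    if y%20==0 or z<.1535: st(y,c)
    if z<.1525 or ctrl.current_t()>45: break
E
```

```text
220 True [ 0.5323 -0.2039  0.1448] [-1.7  1.1  7.6] [0.05 0.18 0.03] 17.59
```

It dropped to 0.1448, fully home, at yaw 220. Now I turn it clockwise to the stop, watching the wrist torque.

Run:
```python
from h import *
y=220; z0=T()[2]
while y>155:
    y-=4
    P=T(); ctrl.move_l((P[0],P[1],.1450),vel=.02,ori=down(y)); ctrl.sleep(.1)
    R=ctrl.current_eef_rot(); ya=np.degrees(np.arctan2(R[1,0],R[0,0]))%360
    st(y,round(ya,1))
    if abs(ctrl.current_wrist_torque()[2])>.6 or ctrl.current_t()>50: break
```

```text
216 216.1 [ 0.5324 -0.2041  0.1449] [ 0.8 -1.8 -0.4] [-0.41 -0.05 -0.05] 17.94
212 212.1 [ 0.5324 -0.2042  0.1449] [ 0.6 -1.7 -0.4] [-0.25 -0.1  -0.02] 18.29
208 208.1 [ 0.5322 -0.2042  0.145 ] [-0.4 -0.3  0.6] [-0.27  0.14 -0.05] 18.64
204 204.1 [ 0.5321 -0.2041  0.145 ] [-1.   0.4 -0.1] [-0.07  0.27 -0.03] 18.99
200 200.1 [ 0.5321 -0.2041  0.145 ] [-0.7  0.7  0.9] [-0.03  0.27 -0.01] 19.34
196 196.1 [ 0.532  -0.2041  0.145 ] [-1.8 -0.2  0.7] [ 0.02  0.34 -0.04] 19.69
192 192.1 [ 0.532  -0.2042  0.145 ] [-1.9 -0.1  2.4] [ 0.07  0.49 -0.05] 20.04
188 188.1 [ 0.5319 -0.2042  0.145 ] [-3.4  0.4  2.9] [ 0.03  0.54 -0.06] 20.39
184 184.1 [ 0.5319 -0.2042  0.145 ] [-3.1  0.9  4.6] [0.1  0.71 0.01] 20.74
180 180.1 [ 0.5318 -0.2043  0.1451] [-4.1  0.4  4.6] [ 0.13  0.73 -0.06] 21.09
176 176.1 [ 0.5318 -0.2042  0.1451] [-3.9  1.9  6. ] [ 0.19  0.78 -0.15] 21.44
172 172.1 [ 0.5316 -0.2039  0.1451] [-4.4  2.9  6.1] [0.7  0.74 0.8 ] 21.79
```

Run:
```python
from h import *
st(); s=ctrl.read_camera("scene")[150:250,130:240]; t=ctrl.read_camera("top")[135:210,280:340]
s=cv2.resize(s,(440,400),interpolation=2); t=cv2.resize(t,(320,400),interpolation=2)
cv2.imwrite("pics/s3.png",np.hstack([s,t]))
```

```text
[ 0.5316 -0.2039  0.1451] [-4.4  2.9  6.1] [0.7  0.74 0.8 ] 21.79
```

View pics/s3.png

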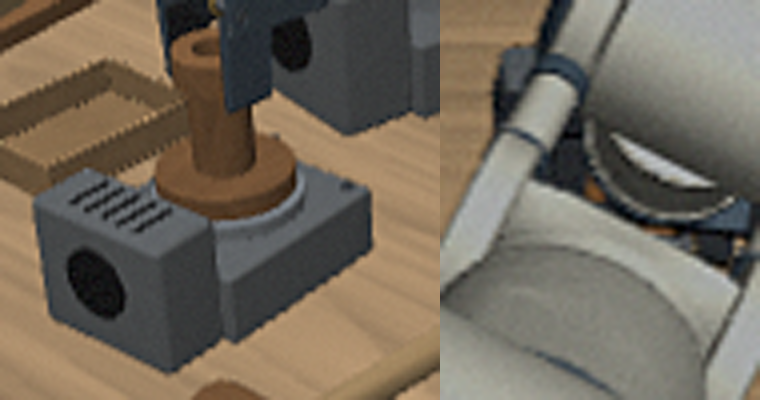

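The reel sits down on the plate with only the plate's rim showing. I press a few degrees further to confirm the stop, then release, back off and look.

Run:
```python
from h import *
P=T()
for y in (170,168):
    ctrl.move_l((P[0],P[1],.1450),vel=.02,ori=down(y)); ctrl.sleep(.2); st(y)
ctrl.command_gripper(1.0); st("open")
P=T(); ctrl.move_l((P[0],P[1],.25),vel=.12)
ctrl.goto((.50,-.12,.33),down(200)); ctrl.sleep(.2)
p=cam("wrist"); im=ctrl.read_camera("wrist"); s=ctrl.read_camera("scene"); st()
import pickle; pickle.dump((p,im),open("d4.pkl","wb"))
u=proj(p,(.5327,-.2042,.1)).astype(int); print(u)
a=cv2.resize(im[max(u[1]-60,0):u[1]+60,u[0]-60:u[0]+60],(400,400),interpolation=2); b=cv2.resize(s[150:250,130:230],(400,400),interpolation=2)
cv2.imwrite("pics/f.png",np.hstack([a,b]))
```

```text
170 [ 0.5318 -0.2038  0.145 ] [-0.9  4.5  4.4] [0.94 0.1  1.44] 22.34
168 [ 0.5315 -0.2037  0.1451] [-2.8  4.4  7. ] [0.95 0.47 1.07] 22.79
open [ 0.5316 -0.204   0.145 ] [0.1 0.2 1.9] [-0. -0.  0.] 23.44
[ 0.4999 -0.1205  0.3291] [-0.3 -0.1 -0.5] [ 0.08 -0.03  0.01] 25.32
[193 169]
```

View pics/f.png

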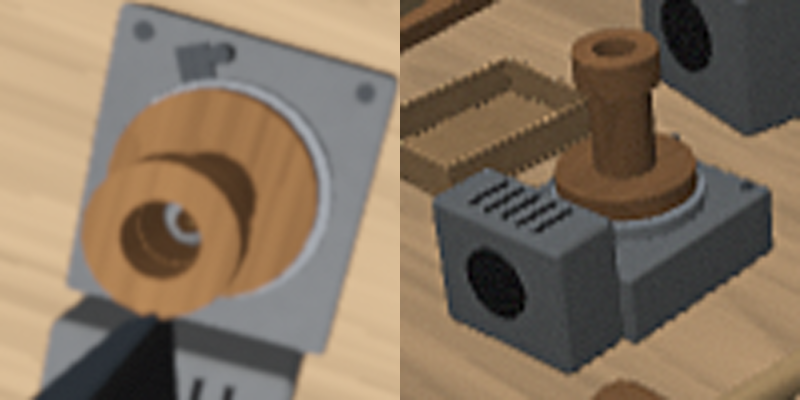

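The pointer now rests against the post (left, zoom (205,58)). The torque climbed to 1.4 N m at the stop, the reel is home and the gripper is clear.

```bash
python3 -c "
from bench import ctrl
print(ctrl.sign_off())"
```

```text
the job is handed in; nothing more can be done
None
```

The reel is fully down on the small grey winder's driver, turned clockwise until the pointer met the post, and let go; the job is handed in at about 25 s of the 72 s allowed.

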